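# Fetch the small jar from between the bottles in the crate

### The job

The small green-lidded jar stands wedged between the two tall bottles in the wooden crate. First stand both bottles upright on the grey tray, then set the jar upright in the middle of the cork coaster while both bottles wait on the tray, and only then put each bottle back in the crate on the very spot where it stood at the start. Do not knock any of them over, and leave the food tin and the yellow-capped spice jar alone.

Things in the scene. Friction and masses are not known exactly. Their poses are not given: they have to be found in the camera images.
- crate: Fixed open slatted wooden crate, outside 96 (its x) by 256 (its y) by 92 mm high, walls 6 mm, inner floor 6 mm above the table. Origin: centre of its underside. The three loose things stand in file along its y: the jar at the centre, a bottle about 78 mm to each side on a grey felt spot; gaps about 13 mm and walls as high as the jar leave no room for fingers on the jar until both bottles are out.
- tray: Fixed shallow grey metal tray on the table, the side area: outside 140 (its x) by 230 (its y) mm, rim 14 mm high, walls and floor 4 mm thick. Origin: centre of its underside. There is room for both bottles side by side along its y.
- coaster: Fixed flat round cork coaster, 108 mm across, 6 mm thick. Origin: centre of its underside.
- red_cap: Loose sauce bottle with a red cap and pale contents: round, 64 mm across the body, 193 mm high; above 89 mm it feels like a cone narrowing to 33 mm at the flat top of the cap; grip it round the cap and neck (about 40 mm). 0.46 kg (varies). Origin: centre of its underside; z up. Starts in the crate on either side of the jar.
- green_cap: Loose sauce bottle with a green cap and dark contents: round, 60 mm across the body, 201 mm high; above 102 mm it feels like a cone narrowing to 28 mm at the flat top of the cap; grip it round the cap and neck (about 36 mm). 0.41 kg (varies). Origin: centre of its underside; z up. Starts in the crate on the other side of the jar.
- jar: Loose small glass jar with a green lid: roughly round body 62 to 68 mm across, 84 mm high with the lid (lid 63 mm across, 10 mm deep). 0.25 kg (varies). Origin: centre of its underside; z up. Starts in the middle of the crate between the bottles. Best gripped along the crate's y, across the body or lid.
- spice: Loose glass spice jar with a yellow cap, 42 mm across, 96 mm high, at the right end of the table: a bystander, not to be moved. Origin: centre of its underside.
- tin: Loose round food tin, 75 mm across, 58 mm high, standing nearer the robot: a bystander, not to be moved. Origin: centre of its underside.

How it is judged (in metres and radians):
On the way, in this order (a step that is already met when the one before it is completed fails the run):
1. both bottles stand upright, released, on the tray (x of red_cap in the frame of tray between -0.05 and 0.05 m and y of red_cap in the frame of tray between -0.095 and 0.095 m and z of each of red_cap, green_cap in the frame of tray below 0.014 m and contact force between the fingers and red_cap below 0.3 N and linear speed of each of red_cap, green_cap below 0.02 m/s and angular speed of each of red_cap, green_cap below 0.2 rad/s and angle between each of red_cap, green_cap's own z axis and vertical below 0.08 rad and x of green_cap in the frame of tray between -0.05 and 0.05 m and y of green_cap in the frame of tray between -0.095 and 0.095 m and contact force between the fingers and green_cap below 0.3 N), for 0.2 s.
2. the jar stands upright, released, in the middle of the coaster while both bottles still wait on the tray (all of step 1 and horizontal distance between jar and coaster below 0.015 m and z of jar in the frame of coaster below 0.012 m and contact force between the fingers and jar below 0.3 N and linear speed of jar below 0.02 m/s and angular speed of jar below 0.2 rad/s and angle between jar's own z axis and vertical below 0.08 rad), for 0.2 s.
At the end, for the whole second after the job is handed in: The jar stands upright on the coaster within 15 mm of its centre; each bottle stands upright in the crate within 15 mm of where it stood at the start; all are released and at rest (horizontal distance between jar and coaster below 0.015 m and z of jar in the frame of coaster below 0.012 m and contact force between the fingers and jar below 0.3 N and linear speed of each of jar, red_cap, green_cap below 0.02 m/s and angular speed of each of jar, red_cap, green_cap below 0.2 rad/s and angle between each of jar, red_cap, green_cap's own z axis and vertical below 0.08 rad and distance of each of red_cap, green_cap from where it was at the start of the episode below 0.015 m and contact force between the fingers and red_cap below 0.3 N and contact force between the fingers and green_cap below 0.3 N); the robot touches nothing.
It fails at once if a bottle or the jar is tipped or knocked over (angle between any of red_cap, green_cap, jar's own z axis and vertical above 0.6 rad).
It fails at once if the tin or the spice jar is moved by more than 20 mm or tipped (distance of any of spice, tin from where it was at the start of the episode above 0.02 m or angle between any of spice, tin's own z axis and vertical above 0.4 rad).
It also fails if it takes over 128 s, if anything falls off the work surface, if the arm or the gripper's body presses on something with over 40 N, if the wrist force passes 120 N, or if a joint passes its speed limit or range.

### The arm

A 6-joint arm with a two-finger parallel gripper is mounted at the origin on the work surface; the furniture and walls round the work are solid. World frame = base frame: x ahead of the robot, y to its left, z up, the work surface at z = 0. Lengths are in m, angles in degrees, forces in N, time in s.
With the tool pointing down it reaches from about 0.3 to 0.75 m from the base axis. Payload 8.5 kg.
Tool frame: the origin (TCP) lies between the finger pads; the fingertips stand 25 mm ahead of it and the grasp point (between the pads) lies 6 mm ahead of it; x points along the fingers, y is the direction in which the jaws open and shut, and the axes are right-handed (so a half turn about x gives the same grasp; the last joint's range is limited). The gripper opens to 85 mm and grips with 20 to 120 N. Pads are 22 mm wide; open, the fingers measure 114 mm over their backs; the gripper's body (76 mm by 85 mm) begins 54 mm behind the grasp point. The pads swing forward as they close: fully open they stand 13 mm farther back than shut.
Start: joints at [64.67, 21.807, 74.336, -0, 83.858, -12.336], TCP at [0.124, 0.536, 0.256] pointing down, gripper open.
Joint ranges: [-178.18, 178.18], [-50.72, 133.34], [12.68, 142.11], [-81.47, 261.47], [9.98, 163.14], [-165.26, 165.26]. Speed limits (degrees/s): [136.94, 136.94, 180, 180, 180, 180].

### API

Orientations are given as a 3x3 rotation matrix whose columns are the frame's x, y, z axes.
In Python, from rig import sensors, get_image, workorder gives the robot as it stands.
- The arm moves only by the tool arm_command, never from a script. Its argument "plan" is a list that holds one entry, the list of rows, each a list of 6 numbers: the shift along the tool's x, y, z in units of 25 mm (1.0 is 25 mm), then the turn, a rotation vector about the tool's x, y, z in units of 6 degrees (1.0 is 6 degrees). In form: [[[dx, dy, dz, ax, ay, az], ...]]. A call has 1 to 10 rows; each row is the pose to reach, as a shift and turn from the pose commanded when the call began, along the tool's axes at that moment; what a row does not reach only later rows make up. A row lasts 1/10 s, in which the tool goes at most 50 mm and 8.59 degrees, less where a joint would pass 70% of its speed; a pose out of reach is approached as far as the arm can. A call with a gripper value outside its range is refused whole. "jaw" is the closure, from 0 (fully open) to 1 (shut), set as the call begins (left out, the last holds). The fingers move at their own pace and stop on an object; "newtons" is the grip in N (left out, the last holds). Time passes only in rows, so rows that repeat a pose let the fingers close. It gives the time, the measured TCP pose, the force and the opening at its end, in the units of the state.
- sensors.observe(): the state, without advancing time (a new reading comes with each control period).
- get_image(name): name is "scene" or "top"; returns a dict with "img" (420x560x3 uint8, red, green, blue), "fx", "fy", "cx", "cy" (pixels), "T" (4x4, takes a point from camera to world coordinates). Camera axes: x right, y up, looking along -z (the intrinsics and any distortion apply to the point x, -y, -z); pixel columns grow to the right and rows downward; lengths in m; the calibration is good to about 2 mm. A picture is of the moment at which its call begins. There is no depth.
- workorder.close_job(): hands the job in, once; it reports no verdict.
The state is a dict: "time_s": time; "q": joint angles; "qvel": joint speeds; "joint_efforts": joint torques, N m; "position": TCP position; "tool_rot": TCP orientation; "ft_force": force on the tool from outside, world axes, zero at the start; "wrist_torque": the same for the moment, N m; "grip_width": finger opening in m.
Only numpy, scipy, OpenCV 4.12 (cv2) and the standard library are available. Lean on these libraries where they do the work, as an engineer would, in place of code of your own. Each camera call takes 0.05 s, during which the arm holds its last target. There are 200 camera calls.

## Working session

There is one attempt and no reset: what is moved stays moved. The work goes in short steps, Python scripts to look and compute and a tool call to move; the robot and the scene stay as the last step left them, time stands still between calls to the robot, and variables do not carry over. Pictures are saved under pics/ and viewed, about 12 in all and at most 16, crops included, and the job is handed in when it is done.

Besides the shell and the picture viewer there is one more tool, called after "Emit:" as name([rows], argument=value, ...), one row to a line, values as JSON. arm_command: Moves the arm, as the interface text tells. Its arguments: {"type":"object","properties":{"plan":{"type":"array","items":{"type":"array","items":{"type":"array","items":{"type":"number"}}}},"jaw":{"type":"number"},"newtons":{"type":"number"}},"required":["plan"]}

```bash
mkdir -p pics; ls
python3 - <<'E'
from rig import sensors,get_image
import cv2
for n in ("scene","top"):
    d=get_image(n); cv2.imwrite(f"pics/{n}0.png",d["img"][:,:,::-1])
    print(n,d["fx"],d["fy"],d["cx"],d["cy"],[k for k in d]); print(d["T"].round(4).tolist())
s=sensors.observe(); print(s)
E
```

```text
pics
scene 494.4262192874547 494.4262192874547 278.4905209058118 200.18412733150296 ['img', 'fx', 'fy', 'cx', 'cy', 'T']
[[0.4247, 0.5721, -0.7017, -0.5996], [-0.9051, 0.2507, -0.3434, -0.546], [-0.0205, 0.7809, 0.6243, 0.9294], [0.0, 0.0, 0.0, 1.0]]
top 523.0050634396264 523.0050634396264 279.8337237619235 217.2787300782335 ['img', 'fx', 'fy', 'cx', 'cy', 'T']
[[-0.0019, 0.9984, -0.0559, 0.3265], [-0.9999, -0.0026, -0.0128, -0.0719], [-0.013, 0.0559, 0.9984, 1.7659], [0.0, 0.0, 0.0, 1.0]]
{'time_s': 0.1, 'q': array([ 6.46707526e+01,  2.18384480e+01,  7.43794435e+01, -1.84853269e-05,
        8.38605352e+01, -1.23371744e+01]), 'qvel': array([-0.0189246 , -0.15261885, -0.11172682,  0.04573794, -0.00767403,
       -0.02497717]), 'joint_efforts': array([ 3.26882371e-03, -4.49225450e+01, -2.31656188e+01, -9.76381421e-05,
        3.64523512e-03,  6.60937843e-06]), 'position': array([0.12355998, 0.53569666, 0.25576685]), 'tool_rot': array([[-5.85310574e-04,  2.24815821e-01,  9.74401100e-01],
       [-1.23734972e-03,  9.74400358e-01, -2.24816394e-01],
       [-9.99999063e-01, -1.33726234e-03, -2.92151040e-04]]), 'ft_force': array([-0.29173295,  0.64503139, -0.7938257 ]), 'wrist_torque': array([0.00725595, 0.00155841, 0.00840719]), 'grip_width': 0.0852176484576905}
```

View pics/scene0.png

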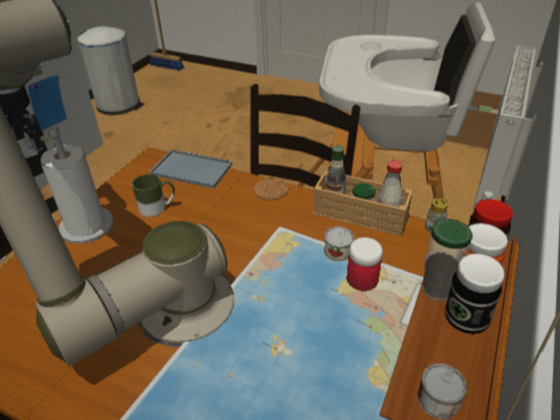

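View pics/top0.png

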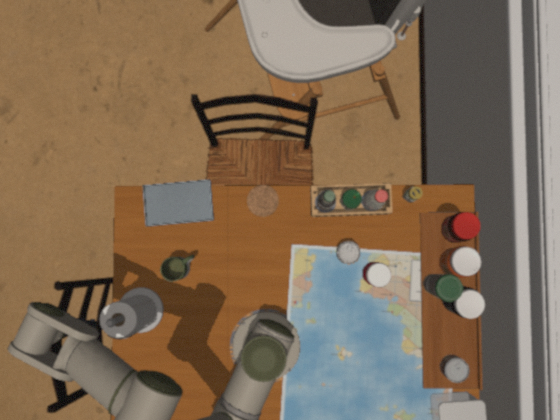

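The scene picture shows the crate at about (362,203), with the green bottle at (337,170), the jar at (364,190) and the red bottle at (392,183). The tray is at (192,168), the coaster at (270,188) and the tin at (338,242). In the top picture the tray is at (178,202), the coaster at (263,200) and the crate at (352,200). I'll enlarge both to measure.

Run:
```python
import cv2,numpy as np
a=cv2.imread("pics/top0.png")[175:265,135:435]; b=cv2.imread("pics/scene0.png")[140:240,145:455]
a=cv2.resize(a,None,fx=2.6,fy=2.6,interpolation=cv2.INTER_CUBIC); b=cv2.resize(b,(780,252),interpolation=cv2.INTER_CUBIC)
for im,x0,y0,s in((a,135,175,2.6),(b,145,140,780/310)):
    for x in range(x0-x0%20+20,x0+310,20):
        X=int((x-x0)*s); cv2.line(im,(X,0),(X,6),(255,255,255),1); cv2.putText(im,str(x),(X,16),0,.33,(255,255,255),1)
    for y in range(y0-y0%20+20,y0+100,20):
        Y=int((y-y0)*s); cv2.line(im,(0,Y),(6,Y),(255,255,255),1); cv2.putText(im,str(y),(8,Y),0,.33,(255,255,255),1)
cv2.imwrite("pics/crop1.png",np.vstack([a,b]))
```

```text
(no output)
```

View pics/crop1.png

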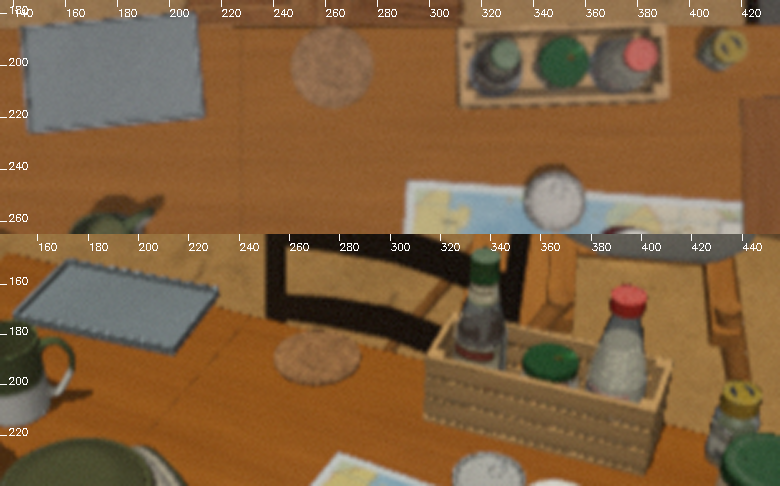

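The enlarged view gives these full-image pixels. Top view: green cap (329.6,195.4), red cap (381.5,195.8), jar lid (351.5,198.8), coaster (262.7,200.8), plus the tray and crate corners. Scene view: green cap (337.8,148), red cap (395,162.7), lid (364,189.3), coaster (271,188.5).

```bash
cat > h.py <<'E'
import numpy as np
from rig import sensors,get_image
K={"scene":(494.426,278.49,200.184),"top":(523.005,279.834,217.279)}
T={"scene":np.array([[0.4247,0.5721,-0.7017,-0.5996],[-0.9051,0.2507,-0.3434,-0.546],[-0.0205,0.7809,0.6243,0.9294]]),
"top":np.array([[-0.0019,0.9984,-0.0559,0.3265],[-0.9999,-0.0026,-0.0128,-0.0719],[-0.013,0.0559,0.9984,1.7659]])}
def atz(n,u,v,z):
    f,cx,cy=K[n]; d=T[n][:,:3]@[(u-cx)/f,-(v-cy)/f,-1]; o=T[n][:,3]
    return (o+d*(z-o[2])/d[2])[:2]
def px(n,p):
    f,cx,cy=K[n]; c=T[n][:,:3].T@(np.array(p)-T[n][:,3]); return np.array([cx-f*c[0]/c[2],cy+f*c[1]/c[2]])
E
python3 - <<'E'
from h import *
for n,z,t,s in(("green",.207,(329.6,195.4),(337.8,148)),("red",.199,(381.5,195.8),(395,162.7)),("jar",.09,(351.5,198.8),(364,189.3)),("coaster",.006,(262.7,200.8),(271,188.5)),("tin",.058,(348.5,251.9),None)):
    print(n,atz("top",*t,z).round(4),s and atz("scene",*s,z).round(4))
for n,z,c in(("tray",.014,[(143.5,185.4),(210.8,180.8),(213.8,220),(146.9,225.8)]),("crate",.092,[(311.5,186.9),(390.8,184.2),(391.9,212.3),(312.7,215.8)])):
    P=np.array([atz("top",*p,z) for p in c]); print(n,P.round(4).tolist(),P.mean(0).round(4)); 
    d=P[0]+P[3]-P[1]-P[2]; print(np.hypot(*d)/2,np.hypot(*(P[0]+P[1]-P[2]-P[3]))/2,"yaw of y axis",np.degrees(np.arctan2(-d[0],d[1])))
E
```

```text
green [ 0.4789 -0.2008] [ 0.4794 -0.1992]
red [ 0.478 -0.357] [ 0.4835 -0.3549]
jar [ 0.4791 -0.2806] [ 0.4832 -0.2816]
coaster [0.4809 0.0084] [0.4812 0.0076]
tin [ 0.3087 -0.2732] None
tray [[0.5337, 0.4109], [0.5485, 0.1833], [0.416, 0.1724], [0.3971, 0.3977]] [0.4738 0.2911]
0.22709872798162362 0.13505778365378118 yaw of y axis 4.264105789521138
crate [[0.5177, -0.1524], [0.5256, -0.4067], [0.4352, -0.4089], [0.4247, -0.1557]] [ 0.4758 -0.2809]
0.2538948316968158 0.09173373527305562 yaw of y axis 2.074473767352087
```

Run:
```python
from h import *
import cv2
for n in K: print(n,px(n,(.124,.536,.256)),px(n,(.124,.536,.231)),px(n,(.124,.536,0)))
a=cv2.imread("pics/top0.png")[230:420,0:240]; b=cv2.imread("pics/scene0.png")[60:250,0:240]
cv2.imwrite("pics/crop2.png",cv2.resize(np.hstack([a,b]),None,fx=1.66,fy=1.66,interpolation=cv2.INTER_CUBIC))
```

```text
scene [ 28.10272593 139.55742745] [ 31.26645231 147.61528447] [ 57.29825092 213.91700786]
top [ 75.41448781 317.48814431] [ 78.86289423 316.33024363] [106.09770638 307.18537969]
```

View pics/crop2.png

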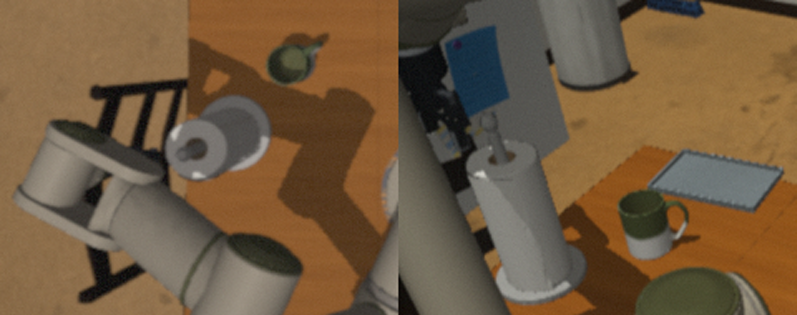

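The paper-towel holder stands close to the gripper, at about (0.13, 0.43) and roughly 0.31 m tall. I'll go straight up first and then across, squaring the tool with the world axes on the way.

Emit:
arm_command([
  [[-0.8,0,0,0,0,0],[-2,0,0,0,0,0],[-3.2,0,0,0,0,0],[-4.4,0,0,0,0,0],[-4.4,-0.4,1.7,-0.4,0,0],[-4.4,-0.8,3.6,-0.9,0,0],[-4.4,-1.3,5.5,-1.3,0,0],[-4.4,-1.8,7.5,-1.8,0,0],[-4.4,-2.3,9.5,-2.165,0,0],[-4.4,-2.8,11.0,-2.165,0,0]],
], jaw=0, newtons=60)

```text
time_s: 1.1
position: [0.3779, 0.4044, 0.3658]
tool_rot: [[-0.001, -0.0, 1.0], [-0.001, 1.0, 0.0], [-1.0, -0.001, -0.001]]
ft_force: [0.4, 1.0, 0.5]
grip_width: 0.0854
```

Emit:
arm_command([
  [[0,-0.8,0.4,0,0,0],[0,-2.3,0.9,0,0,0],[0,-4,1.5,0,0,0],[0,-5.7,2,0,0,0],[0,-7.4,2.5,0,0,0],[0,-9.1,3,0,0,0],[0,-10.8,3.4,0,0,0],[0,-12.5,3.8,0,0,0],[0,-14.2,4.1,0,0,0],[0,-15.9,4.1,0,0,0]],
])

```text
time_s: 2.1
position: [0.4786, 0.0065, 0.3658]
tool_rot: [[-0.001, 0.0, 1.0], [0.0, 1.0, -0.0], [-1.0, 0.0, -0.001]]
ft_force: [0.4, 0.4, 0.5]
grip_width: 0.0853
```

Emit:
arm_command([
  [[0,-1.7,0,0,0,0],[0,-3.4,0,0,0,0],[0.3,-5,0,0,0,0],[0.7,-6.5,0,0,0,0],[1.3,-7.6,0,0,0,0],[1.9,-8.1,0,0,0,0],[2.6,-8.34,0.02,0,0,0],[2.6,-8.34,0.02,0,0,0],[2.6,-8.34,0.02,0,0,0]],
])

```text
time_s: 3.0
position: [0.4789, -0.2, 0.3016]
tool_rot: [[-0.0, 0.0, 1.0], [0.0, 1.0, -0.0], [-1.0, 0.0, -0.0]]
ft_force: [-0.3, 0.3, -0.3]
grip_width: 0.0854
```

Emit:
arm_command([
  [[0.7,0,0,0,0,0],[1.6,0,0,0,0,0],[2.6,0,0,0,0,0],[3.6,0,0,0,0,0],[4.3,0,0,0,0,0],[4.68,0,0,0,0,0],[4.68,0,0,0,0,0],[4.68,0,0,0,0,0]],
])

```text
time_s: 3.8
position: [0.4794, -0.2002, 0.1855]
tool_rot: [[0.002, -0.0, 1.0], [-0.001, 1.0, 0.0], [-1.0, -0.001, 0.002]]
ft_force: [-0.0, 1.3, 0.7]
grip_width: 0.0857
```

Run:
```python
from h import *
import cv2
a=get_image("top")["img"][150:250,270:430]; b=get_image("scene")["img"][90:250,280:440]
a=cv2.resize(a,(480,300),interpolation=2);b=cv2.resize(b,(300,300),interpolation=2)
cv2.imwrite("pics/p4.png",np.hstack([a,b])[:,:,::-1]); s=sensors.observe();print(s['position'],s['ft_force'])
```

```text
[ 0.47928402 -0.20034817  0.18550719] [-0.36786181  0.18223206  0.28711644]
```

View pics/p4.png

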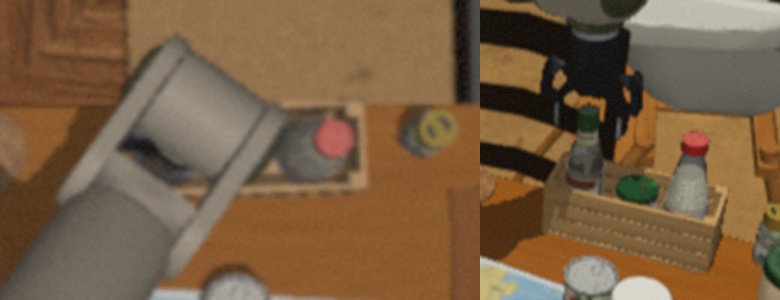

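The bottle's green cap, at crop (588,120), lies between the fingers at (553,115) and (612,140). I'll check those fingertip pixels against the projection.

Run:
```python
from h import *
for y in(-.155,-.2,-.245): print(px("scene",(.479,y,.165)))
```

```text
[321.79850768 157.48496035]
[337.17821184 161.1201835 ]
[352.91331736 164.83941108]
```

Emit:
arm_command([
  [[0,0,0,0,0,0],[0,0,0,0,0,0],[0,0,0,0,0,0],[0,0,0,0,0,0],[0,0,0,0,0,0]],
], jaw=1, newtons=60)

```text
time_s: 4.4
position: [0.4791, -0.2002, 0.1851]
tool_rot: [[0.001, 0.0, 1.0], [-0.0, 1.0, -0.0], [-1.0, -0.0, 0.001]]
ft_force: [-0.9, 1.6, 5.5]
grip_width: 0.0377
```

Gripped at 37.7 mm, as expected. Now I'll lift.

Emit:
arm_command([
  [[0,0,0,0,0,0],[-0.2,0,0,0,0,0],[-0.6,0,0,0,0,0],[-1.2,0,0,0,0,0],[-1.9,0,0,0,0,0],[-2.6,0,0,0,0,0],[-3.3,0,0,0,0,0],[-4,0,0,0,0,0],[-4.5,0,0,0,0,0],[-4.8,0,0,0,0,0]],
])

```text
time_s: 5.4
position: [0.4788, -0.2001, 0.3055]
tool_rot: [[0.001, 0.0, 1.0], [-0.001, 1.0, -0.0], [-1.0, -0.001, 0.001]]
ft_force: [0.4, 0.8, -5.7]
grip_width: 0.0373
```

Emit:
arm_command([
  [[0,0.2,0,0,0,0],[0,0.7,0,0,0,0],[0,1.5,0,0,0,0],[0,2.6,0,0,0,0],[0,3.9,0,0,0,0],[0,5.2,0,0,0,0],[0,6.5,0,0,0,0],[0,7.8,0,0,0,0],[0,9.1,0,0,0,0],[0,10.4,0,0,0,0]],
])

```text
time_s: 6.4
position: [0.4779, 0.062, 0.3036]
tool_rot: [[-0.002, -0.0, 1.0], [0.0, 1.0, 0.0], [-1.0, 0.0, -0.002]]
ft_force: [0.8, 0.5, -4.5]
grip_width: 0.0372
```

Emit:
arm_command([
  [[0,1.3,0,0,0,0],[0,2.6,0,0,0,0],[0,3.9,-0.1,0,0,0],[0,5.2,-0.2,0,0,0],[0,6.5,-0.3,0,0,0],[0,7.8,-0.36,0,0,0],[0,9,-0.36,0,0,0],[0,10.1,-0.36,0,0,0],[0,10.9,-0.36,0,0,0],[0,11.4,-0.36,0,0,0]],
])

```text
time_s: 7.4
position: [0.4686, 0.3467, 0.3032]
tool_rot: [[-0.002, -0.002, 1.0], [-0.001, 1.0, 0.002], [-1.0, -0.001, -0.002]]
ft_force: [0.1, 0.2, -5.9]
grip_width: 0.0374
```

Emit:
arm_command([
  [[0.3,0,0,0,0,0],[0.9,0,0,0,0,0],[1.7,0,0,0,0,0],[2.5,0,0,0,0,0],[3.3,0,0,0,0,0],[3.9,0,0,0,0,0],[4.3,0,0,0,0,0],[4.55,0,0,0,0,0],[4.7,0,0,0,0,0],[4.78,0,0,0,0,0]],
])

```text
time_s: 8.4
position: [0.47, 0.3448, 0.1849]
tool_rot: [[0.0, 0.0, 1.0], [0.0, 1.0, -0.0], [-1.0, 0.0, 0.0]]
ft_force: [-0.0, -0.5, -5.0]
grip_width: 0.0375
```

Emit:
arm_command([
  [[0.03,0,0,0,0,0],[0.06,0,0,0,0,0],[0.06,0,0,0,0,0],[0.06,0,0,0,0,0]],
])

```text
time_s: 8.8
position: [0.4699, 0.3449, 0.1835]
tool_rot: [[0.0, 0.0, 1.0], [0.0, 1.0, -0.0], [-1.0, 0.0, 0.0]]
ft_force: [-0.1, 0.5, -6.3]
grip_width: 0.0374
```

Emit:
arm_command([
  [[0.03,0,0,0,0,0],[0.05,0,0,0,0,0],[0.05,0,0,0,0,0],[0.05,0,0,0,0,0]],
])

```text
time_s: 9.2
position: [0.4703, 0.3451, 0.1831]
tool_rot: [[0.002, 0.0, 1.0], [0.001, 1.0, -0.0], [-1.0, 0.001, 0.002]]
ft_force: [-0.3, 0.9, 5.2]
grip_width: 0.0372
```

Contact with the tray floor: the force went from -6 to +5 N. I'll release, rise, and travel back for the red bottle.

Emit:
arm_command([
  [[0,0,0,0,0,0],[0,0,0,0,0,0],[0,0,0,0,0,0],[0,0,0,0,0,0],[-0.5,0,0,0,0,0],[-1.3,0,0,0,0,0],[-2.3,0,0,0,0,0],[-3.3,0,0,0,0,0],[-4.2,0,0,0,0,0],[-4.8,0,0,0,0,0]],
], jaw=0)

```text
time_s: 10.2
position: [0.47, 0.3449, 0.3038]
tool_rot: [[0.002, 0.0, 1.0], [0.001, 1.0, -0.0], [-1.0, 0.001, 0.002]]
ft_force: [0.1, -0.1, 0.2]
grip_width: 0.0854
```

Emit:
arm_command([
  [[0,-0.8,0,0,0,0],[0,-2.3,0,0,0,0],[0,-4,0,0,0,0],[0,-5.7,0,0,0,0],[0,-7.4,0,0,0,0],[0,-9.1,0,0,0,0],[0,-10.8,0.1,0,0,0],[0,-12.5,0.2,0,0,0],[0,-14.2,0.3,0,0,0],[0,-15.9,0.44,0,0,0]],
])

```text
time_s: 11.2
position: [0.4805, -0.0543, 0.3022]
tool_rot: [[0.0, 0.0, 1.0], [-0.0, 1.0, -0.0], [-1.0, -0.0, 0.0]]
ft_force: [0.9, 0.6, -0.1]
grip_width: 0.0853
```

Emit:
arm_command([
  [[0,-1.7,0,0,0,0],[0,-3.4,0,0,0,0],[0,-5.1,0,0,0,0],[0,-6.8,0,0,0,0],[0,-8.5,0,0,0,0],[0,-10.1,0,0,0,0],[0,-11.4,0,0,0,0],[0,-12.14,0,0,0,0],[0,-12.14,0,0,0,0],[0,-12.14,0,0,0,0]],
])

```text
time_s: 12.2
position: [0.4808, -0.3558, 0.3018]
tool_rot: [[-0.0, 0.0, 1.0], [0.001, 1.0, -0.0], [-1.0, 0.001, -0.0]]
ft_force: [0.1, -0.2, 0.3]
grip_width: 0.0855
```

Emit:
arm_command([
  [[0.7,0,0,0,0,0],[1.7,0,0,0,0,0],[2.8,0,0,0,0,0],[3.8,0,0,0,0,0],[4.5,0,0,0,0,0],[4.9,0,0,0,0,0],[4.9,0,0,0,0,0],[4.9,0,0,0,0,0]],
])

```text
time_s: 13.0
position: [0.4812, -0.3559, 0.1806]
tool_rot: [[0.001, -0.001, 1.0], [-0.001, 1.0, 0.001], [-1.0, -0.001, 0.001]]
ft_force: [-0.4, -0.0, 0.8]
grip_width: 0.0856
```

Emit:
arm_command([
  [[0,0,0,0,0,0],[0,0,0,0,0,0],[0,0,0,0,0,0],[0,0,0,0,0,0],[0,0,0,0,0,0]],
], jaw=1)

```text
time_s: 13.5
position: [0.4811, -0.3563, 0.1807]
tool_rot: [[0.001, 0.0, 1.0], [-0.001, 1.0, -0.0], [-1.0, -0.001, 0.001]]
ft_force: [0.3, 1.4, 6.1]
grip_width: 0.0401
```

Emit:
arm_command([
  [[0,0,0,0,0,0],[-0.2,0,0,0,0,0],[-0.6,0,0,0,0,0],[-1.2,0,0,0,0,0],[-1.9,0,0,0,0,0],[-2.6,0,0,0,0,0],[-3.3,0,0,0,0,0],[-4,0,0,0,0,0],[-4.5,0,0,0,0,0],[-4.8,0,0,0,0,0]],
])

```text
time_s: 14.5
position: [0.4808, -0.3562, 0.3009]
tool_rot: [[0.001, 0.0, 1.0], [-0.001, 1.0, -0.0], [-1.0, -0.001, 0.001]]
ft_force: [-0.9, -0.5, -4.4]
grip_width: 0.0404
```

Emit:
arm_command([
  [[0,0.2,0,0,0,0],[0,0.7,0,0,0,0],[0,1.5,0,0,0,0],[0,2.6,0,0,0,0],[0,3.9,0,0,0,0],[0,5.2,0,0,0,0],[0,6.5,0,0,0,0],[0,7.8,0,0,0,0],[0,9.1,0,0,0,0],[0,10.4,0,0,0,0]],
])

```text
time_s: 15.5
position: [0.4799, -0.0938, 0.2989]
tool_rot: [[-0.001, -0.0, 1.0], [0.001, 1.0, 0.0], [-1.0, 0.001, -0.001]]
ft_force: [0.3, -0.0, -3.3]
grip_width: 0.0401
```

Emit:
arm_command([
  [[0,1.3,0,0,0,0],[0,2.7,0,0,0,0],[0,4.1,0,0,0,0],[0,5.5,0,0,0,0],[0,6.9,-0.1,0,0,0],[0,8.3,-0.1,0,0,0],[0,9.7,-0.1,0,0,0],[0,11,-0.1,0,0,0],[0,12,-0.1,0,0,0],[0,12.7,-0.1,0,0,0]],
])

```text
time_s: 16.5
position: [0.4769, 0.2235, 0.2988]
tool_rot: [[-0.002, -0.002, 1.0], [0.0, 1.0, 0.002], [-1.0, 0.0, -0.002]]
ft_force: [0.7, -0.8, -3.8]
grip_width: 0.0403
```

Emit:
arm_command([
  [[0.2,0.3,0,0,0,0],[0.7,0.4,0,0,0,0],[1.4,0.4,0,0,0,0],[2.2,0.4,0,0,0,0],[3,0.4,0,0,0,0],[3.7,0.4,0,0,0,0],[4.2,0.4,0,0,0,0],[4.5,0.4,0,0,0,0],[4.7,0.4,0,0,0,0],[4.75,0.4,0,0,0,0]],
])

```text
time_s: 17.5
position: [0.4782, 0.2312, 0.1805]
tool_rot: [[-0.0, 0.0, 1.0], [-0.0, 1.0, -0.0], [-1.0, -0.0, -0.0]]
ft_force: [-0.3, -0.3, -4.5]
grip_width: 0.0403
```

Emit:
arm_command([
  [[0,0,0,0,0,0],[0.04,0,0,0,0,0],[0.08,0,0,0,0,0],[0.1,0,0,0,0,0],[0.1,0,0,0,0,0]],
])

```text
time_s: 18.0
position: [0.4786, 0.2314, 0.1788]
tool_rot: [[0.001, 0.0, 1.0], [0.0, 1.0, -0.0], [-1.0, 0.0, 0.001]]
ft_force: [0.5, 0.3, -0.0]
grip_width: 0.0403
```

Touching the tray. I'll release, rise and move over the jar.

Emit:
arm_command([
  [[0.02,0,0,0,0,0],[0.02,0,0,0,0,0],[0.02,0,0,0,0,0],[0.02,0,0,0,0,0],[-0.5,0,0,0,0,0],[-1.3,0,0,0,0,0],[-2.3,0,0,0,0,0],[-3.3,0,0,0,0,0],[-4.2,0,0,0,0,0],[-4.8,0,0,0,0,0]],
], jaw=0)

```text
time_s: 19.0
position: [0.4785, 0.2314, 0.3001]
tool_rot: [[0.002, 0.0, 1.0], [0.0, 1.0, -0.0], [-1.0, 0.0, 0.002]]
ft_force: [-0.9, -0.9, 0.3]
grip_width: 0.0853
```

Emit:
arm_command([
  [[0,-0.8,0,0,0,0],[0,-2.3,0,0,0,0],[0,-4,0,0,0,0],[0,-5.7,0,0,0,0],[0,-7.4,0,0,0,0],[0,-9,0,0,0,0],[0,-10,0,0,0,0],[0,-10.5,0.1,0,0,0]],
])

```text
time_s: 19.8
position: [0.4807, -0.033, 0.2984]
tool_rot: [[0.0, 0.002, 1.0], [-0.0, 1.0, -0.002], [-1.0, -0.0, 0.0]]
ft_force: [0.3, -0.2, 0.2]
grip_width: 0.0854
```

Run:
```python
from h import *
import cv2
a=get_image("top")["img"][165:255,130:430]; b=get_image("scene")["img"][120:250,140:440]
a=cv2.resize(a,(780,234),interpolation=2);b=cv2.resize(b,(780,338),interpolation=2)
cv2.imwrite("pics/p5.png",np.vstack([a,b])[:,:,::-1])
```

```text
(no output)
```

View pics/p5.png

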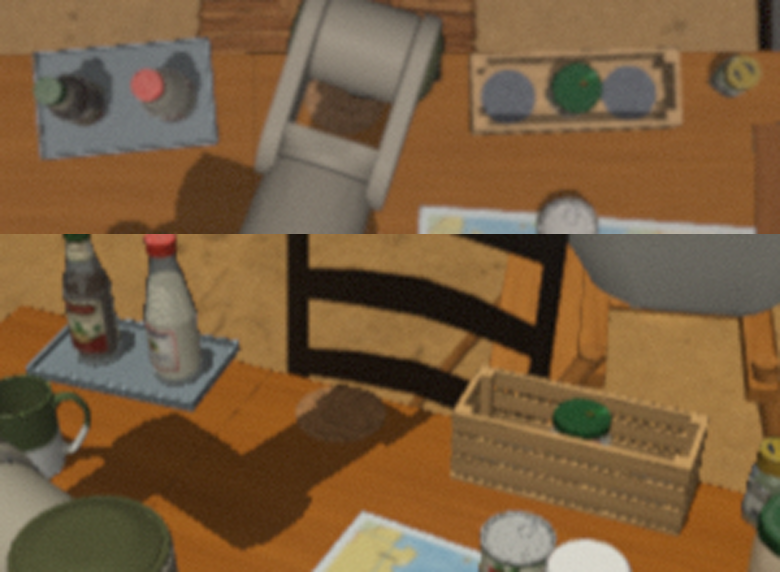

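Both bottles stand upright on the tray, in top crop at (70,95) and (165,90). The jar is still in place at crop (577,87). Next I'll go to the jar.

Emit:
arm_command([
  [[0,-0.6,0,0,0,0],[0,-2,0,0,0,0],[0,-3.7,0,0,0,0],[0.4,-5.4,0,0,0,0],[1,-7.1,0,0,0,0],[1.8,-8.6,0,0,0,0],[2.6,-9.6,0,0,0,0],[3.5,-10,0,0,0,0],[4.5,-10,0,0,0,0],[5.4,-10,0,0,0,0]],
])

```text
time_s: 20.9
position: [0.4815, -0.2799, 0.1621]
tool_rot: [[-0.0, -0.001, 1.0], [0.001, 1.0, 0.001], [-1.0, 0.001, -0.0]]
ft_force: [1.0, 0.3, 1.4]
grip_width: 0.0855
```

Run:
```python
from h import *
print(sensors.observe()["position"])
print(atz("top",325.8,201.9,.006),atz("top",371.9,200.4,.006))
```

```text
[ 0.48147711 -0.27994252  0.16207386]
[ 0.47656704 -0.20444542] [ 0.48116892 -0.35961096]
```

Emit:
arm_command([
  [[0.4,-0.08,0,0,0,0],[1,-0.08,0,0,0,0],[1.7,-0.08,0,0,0,0],[2.3,-0.08,0,0,0,0],[2.9,-0.08,0,0,0,0],[3.4,-0.08,0,0,0,0],[3.75,-0.08,0,0,0,0],[3.9,-0.08,0,0,0,0],[3.9,-0.08,0,0,0,0]],
])

```text
time_s: 21.8
position: [0.481, -0.283, 0.0657]
tool_rot: [[-0.0, -0.0, 1.0], [0.0, 1.0, 0.0], [-1.0, 0.0, -0.0]]
ft_force: [0.2, 0.2, 0.2]
grip_width: 0.0852
```

Emit:
arm_command([
  [[0,0,0,0,0,0],[0,0,0,0,0,0],[0,0,0,0,0,0],[0,0,0,0,0,0],[0,0,0,0,0,0]],
], jaw=1, newtons=45)

```text
time_s: 22.3
position: [0.4811, -0.2831, 0.0672]
tool_rot: [[0.001, 0.0, 1.0], [-0.001, 1.0, -0.0], [-1.0, -0.001, 0.001]]
ft_force: [-1.3, 2.1, 8.2]
grip_width: 0.0642
```

Emit:
arm_command([
  [[0,0,0,0,0,0],[-0.3,0,0,0,0,0],[-0.8,0,0,0,0,0],[-1.4,0,0,0,0,0],[-2.1,0,0,0,0,0],[-2.9,0,0,0,0,0],[-3.7,0,0,0,0,0],[-4.5,0,0,0,0,0],[-5.1,0,0,0,0,0],[-5.4,0,0,0,0,0]],
])

```text
time_s: 23.3
position: [0.481, -0.2834, 0.2031]
tool_rot: [[0.002, 0.0, 1.0], [-0.002, 1.0, -0.0], [-1.0, -0.002, 0.002]]
ft_force: [-0.0, 0.7, -2.2]
grip_width: 0.0639
```

Emit:
arm_command([
  [[0,0.3,0,0,0,0],[0,1,0,0,0,0],[0,2.1,0,0,0,0],[0,3.5,0,0,0,0],[0,5,0,0,0,0],[0,6.5,0,0,0,0],[0,8,0,0,0,0],[0,9.4,0,0,0,0],[0,10.6,0,0,0,0],[0,11.3,0,0,0,0]],
])

```text
time_s: 24.3
position: [0.4794, 0.0027, 0.2001]
tool_rot: [[-0.002, -0.002, 1.0], [0.001, 1.0, 0.002], [-1.0, 0.001, -0.002]]
ft_force: [0.9, -0.9, -1.8]
grip_width: 0.0635
```

Emit:
arm_command([
  [[0.2,0.2,0,0,0,0],[0.7,0.32,0,0,0,0],[1.4,0.32,0,0,0,0],[2.2,0.32,0,0,0,0],[3,0.32,0,0,0,0],[3.8,0.32,0,0,0,0],[4.4,0.32,0,0,0,0],[4.8,0.32,0,0,0,0],[5.1,0.32,0,0,0,0],[5.2,0.32,0,0,0,0]],
])

```text
time_s: 25.3
position: [0.4806, 0.0073, 0.0702]
tool_rot: [[-0.001, 0.0, 1.0], [0.0, 1.0, -0.0], [-1.0, 0.0, -0.001]]
ft_force: [-0.1, -0.1, -2.6]
grip_width: 0.0638
```

Emit:
arm_command([
  [[0,0,0,0,0,0],[0.04,0,0,0,0,0],[0.08,0,0,0,0,0],[0.1,0,0,0,0,0],[0.1,0,0,0,0,0]],
])

```text
time_s: 25.8
position: [0.4809, 0.0073, 0.0684]
tool_rot: [[0.0, 0.0, 1.0], [-0.0, 1.0, -0.0], [-1.0, -0.0, 0.0]]
ft_force: [0.7, 0.1, -1.3]
grip_width: 0.0638
```

Emit:
arm_command([
  [[0.02,0,0,0,0,0],[0.04,0,0,0,0,0],[0.05,0,0,0,0,0],[0.05,0,0,0,0,0]],
])

```text
time_s: 26.2
position: [0.4809, 0.0073, 0.0672]
tool_rot: [[0.0, 0.0, 1.0], [-0.0, 1.0, -0.0], [-1.0, -0.0, 0.0]]
ft_force: [-0.9, 0.5, 1.5]
grip_width: 0.0632
```

Contact with the coaster. I'll release, rise clear, and move over towards the tray for the red bottle.

Emit:
arm_command([
  [[0.03,0,0,0,0,0],[0.03,0,0,0,0,0],[0.03,0,0,0,0,0],[0.03,0,0,0,0,0],[-0.4,0,0,0,0,0],[-1,0,0,0,0,0],[-2,0,0,0,0,0],[-3,0,0,0,0,0],[-4.2,0,0,0,0,0],[-5.4,0,0,0,0,0]],
], jaw=0)

```text
time_s: 27.2
position: [0.4805, 0.0074, 0.2041]
tool_rot: [[0.0, 0.0, 1.0], [-0.0, 1.0, -0.0], [-1.0, -0.0, 0.0]]
ft_force: [-0.1, 0.3, 0.0]
grip_width: 0.0854
```

Emit:
arm_command([
  [[-1.2,0,0,0,0,0],[-2.4,0,0,0,0,0],[-3.4,0,0,0,0,0],[-4,-0.5,0,0,0,0],[-4,-1.5,0,0,0,0],[-4,-2.8,0,0,0,0],[-4,-3.8,0,0,0,0],[-4,-4,0,0,0,0]],
])

```text
time_s: 28.0
position: [0.4806, -0.0945, 0.3026]
tool_rot: [[0.0, 0.003, 1.0], [-0.001, 1.0, -0.003], [-1.0, -0.001, 0.0]]
ft_force: [1.2, 0.2, -0.0]
grip_width: 0.0852
```

Run:
```python
from h import *
import cv2
A=get_image("top")["img"];B=get_image("scene")["img"]
a=A[165:255,130:430]; b=B[120:250,140:440]
a=cv2.resize(a,(780,234),interpolation=2);b=cv2.resize(b,(780,338),interpolation=2)
cv2.imwrite("pics/p6.png",np.vstack([a,b])[:,:,::-1])
for p,z,n in (((.481,.0073),.09,"jar"),((.481,.0084),.006,"coaster")): print(n,px("top",(*p,z)),px("scene",(*p,z)))
```

```text
jar [261.90222325 198.51894626] [270.21094218 166.11979445]
coaster [262.75123211 200.80048507] [270.73315613 188.47549991]
```

View pics/p6.png

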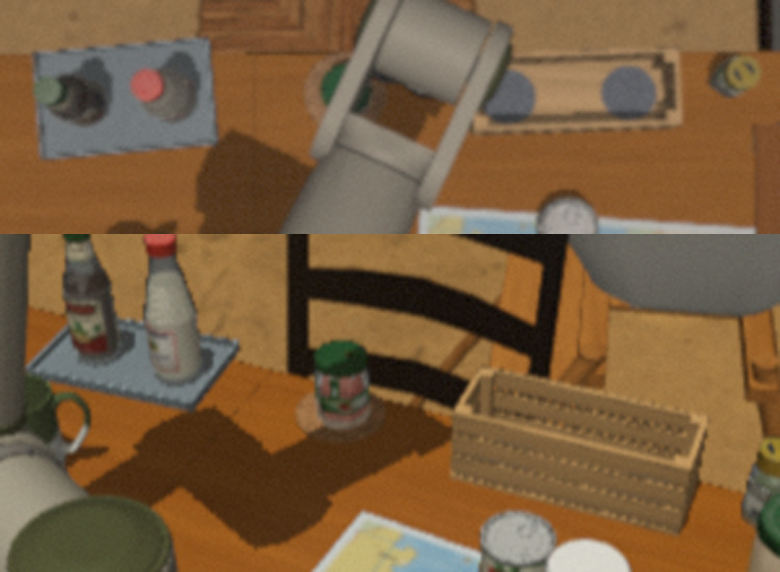

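The jar stands upright in the middle of the coaster. Its lid is at scene pixel (271,167.5), against a predicted (270.2,166.1). Both bottles still stand on the tray. Next is the red bottle back.

Emit:
arm_command([
  [[0,0.8,0,0,0,0],[0,2.3,0,0,0,0],[0,4,0,0,0,0],[0,5.7,0,0,0,0],[0,7.4,0,0,0,0],[0,9.1,-0.08,0,0,0],[0,10.8,-0.08,0,0,0],[0,12.2,-0.08,0,0,0],[0,12.96,-0.08,0,0,0],[0,12.96,-0.08,0,0,0]],
])

```text
time_s: 29.1
position: [0.4776, 0.2344, 0.3022]
tool_rot: [[-0.0, -0.005, 1.0], [0.001, 1.0, 0.005], [-1.0, 0.001, -0.0]]
ft_force: [0.6, -0.3, 0.1]
grip_width: 0.0858
```

Emit:
arm_command([
  [[0.7,0,0,0,0,0],[1.7,0,0,0,0,0],[2.8,0,0,0,0,0],[3.8,0,0,0,0,0],[4.5,0,0,0,0,0],[4.88,0,0,0,0,0],[4.88,0,0,0,0,0],[4.88,0,0,0,0,0]],
])

```text
time_s: 29.9
position: [0.4791, 0.2314, 0.181]
tool_rot: [[0.001, 0.0, 1.0], [0.0, 1.0, -0.0], [-1.0, 0.0, 0.001]]
ft_force: [0.8, 0.3, -0.5]
grip_width: 0.0856
```

Emit:
arm_command([
  [[0,0,0,0,0,0],[0,0,0,0,0,0],[0,0,0,0,0,0],[0,0,0,0,0,0],[0,0,0,0,0,0]],
], jaw=1, newtons=60)

```text
time_s: 30.4
position: [0.4794, 0.2316, 0.1811]
tool_rot: [[0.002, -0.0, 1.0], [0.001, 1.0, 0.0], [-1.0, 0.001, 0.002]]
ft_force: [-0.0, 1.4, 5.5]
grip_width: 0.0396
```

Emit:
arm_command([
  [[0,0,0,0,0,0],[-0.2,0,0,0,0,0],[-0.6,0,0,0,0,0],[-1.2,0,0,0,0,0],[-1.9,0,0,0,0,0],[-2.6,0,0,0,0,0],[-3.3,0,0,0,0,0],[-4,0,0,0,0,0],[-4.5,0,0,0,0,0],[-4.8,0,0,0,0,0]],
])

```text
time_s: 31.4
position: [0.4788, 0.2313, 0.3014]
tool_rot: [[0.001, 0.0, 1.0], [0.0, 1.0, -0.0], [-1.0, 0.0, 0.001]]
ft_force: [0.3, -0.6, -4.3]
grip_width: 0.0394
```

Emit:
arm_command([
  [[0,-0.2,0,0,0,0],[0,-0.7,0,0,0,0],[0,-1.5,0,0,0,0],[0,-2.6,0,0,0,0],[0,-3.9,0,0,0,0],[0,-5.2,0,0,0,0],[0,-6.5,0,0,0,0],[0,-7.8,0,0,0,0],[0,-9.1,0,0,0,0],[0,-10.4,0,0,0,0]],
])

```text
time_s: 32.4
position: [0.478, -0.0307, 0.2993]
tool_rot: [[-0.002, 0.001, 1.0], [0.0, 1.0, -0.001], [-1.0, 0.0, -0.002]]
ft_force: [-0.2, -0.4, -3.7]
grip_width: 0.0393
```

Emit:
arm_command([
  [[0,-1.3,0,0,0,0],[0,-2.7,0,0,0,0],[0,-4.1,0,0,0,0],[0,-5.5,0,0,0,0],[0,-6.9,0.1,0,0,0],[0,-8.3,0.1,0,0,0],[0,-9.7,0.1,0,0,0],[0,-11,0.1,0,0,0],[0,-12.1,0.1,0,0,0],[0,-12.8,0.1,0,0,0]],
])

```text
time_s: 33.4
position: [0.48, -0.3512, 0.2987]
tool_rot: [[-0.002, 0.002, 1.0], [0.001, 1.0, -0.002], [-1.0, 0.001, -0.002]]
ft_force: [-0.4, -0.0, -4.8]
grip_width: 0.0397
```

Emit:
arm_command([
  [[0,-0.25,0,0,0,0],[0,-0.37,0,0,0,0],[0,-0.37,0,0,0,0],[0,-0.37,0,0,0,0]],
])

```text
time_s: 33.8
position: [0.4813, -0.3571, 0.3002]
tool_rot: [[-0.0, -0.001, 1.0], [0.0, 1.0, 0.001], [-1.0, 0.0, -0.0]]
ft_force: [0.4, 0.2, -3.6]
grip_width: 0.0395
```

Now down: contact is expected at a TCP height of about 0.183.

Emit:
arm_command([
  [[0.2,0,0,0,0,0],[0.7,0,0,0,0,0],[1.4,0,0,0,0,0],[2.2,0,0,0,0,0],[3,0,0,0,0,0],[3.7,0,0,0,0,0],[4.2,0,0,0,0,0],[4.5,0,0,0,0,0],[4.63,0,0,0,0,0],[4.65,0,0,0,0,0]],
])

```text
time_s: 34.8
position: [0.4814, -0.3579, 0.184]
tool_rot: [[0.0, -0.0, 1.0], [-0.0, 1.0, 0.0], [-1.0, -0.0, 0.0]]
ft_force: [-0.2, -0.2, -4.8]
grip_width: 0.0395
```

Emit:
arm_command([
  [[0,0,0,0,0,0],[0.03,0,0,0,0,0],[0.05,0,0,0,0,0],[0.05,0,0,0,0,0]],
])

```text
time_s: 35.2
position: [0.4815, -0.358, 0.1833]
tool_rot: [[0.001, 0.0, 1.0], [-0.001, 1.0, -0.0], [-1.0, -0.001, 0.001]]
ft_force: [0.0, 0.1, -0.2]
grip_width: 0.0391
```

Emit:
arm_command([
  [[0.02,0,0,0,0,0],[0.02,0,0,0,0,0],[0.02,0,0,0,0,0],[0.02,0,0,0,0,0],[-0.5,0,0,0,0,0],[-1.3,0,0,0,0,0],[-2.3,0,0,0,0,0],[-3.3,0,0,0,0,0],[-4.2,0,0,0,0,0],[-4.8,0,0,0,0,0]],
], jaw=0)

```text
time_s: 36.2
position: [0.4814, -0.358, 0.3045]
tool_rot: [[0.002, 0.0, 1.0], [-0.002, 1.0, -0.0], [-1.0, -0.002, 0.002]]
ft_force: [0.2, 1.0, -0.3]
grip_width: 0.0856
```

Emit:
arm_command([
  [[0,0.8,0,0,0,0],[0,2.3,0,0,0,0],[0,4,0,0,0,0],[0,5.7,0,0,0,0],[0,7.4,0,0,0,0],[0,9.1,0,0,0,0],[0,10.8,0,0,0,0],[0,12.5,0,0,0,0],[0,14.2,-0.1,0,0,0],[0,15.9,-0.2,0,0,0]],
])

```text
time_s: 37.2
position: [0.476, 0.0413, 0.3028]
tool_rot: [[0.0, 0.0, 1.0], [-0.0, 1.0, -0.0], [-1.0, -0.0, 0.0]]
ft_force: [0.9, 0.2, 0.2]
grip_width: 0.0848
```

Emit:
arm_command([
  [[0,1.7,0,0,0,0],[0,3.4,0,0,0,0],[0,5.1,-0.1,0,0,0],[0,6.8,-0.2,0,0,0],[0,8.5,-0.25,0,0,0],[0,10.2,-0.25,0,0,0],[0,11.5,-0.25,0,0,0],[0,12.22,-0.25,0,0,0],[0,12.22,-0.25,0,0,0],[0,12.22,-0.25,0,0,0]],
])

```text
time_s: 38.2
position: [0.4701, 0.3449, 0.3025]
tool_rot: [[-0.0, -0.0, 1.0], [-0.0, 1.0, 0.0], [-1.0, -0.0, -0.0]]
ft_force: [0.3, -0.3, 0.4]
grip_width: 0.0854
```

Emit:
arm_command([
  [[0.7,0,0,0,0,0],[1.7,0,0,0,0,0],[2.8,0,0,0,0,0],[3.8,0,0,0,0,0],[4.5,0,0,0,0,0],[4.8,0,0,0,0,0],[4.8,0,0,0,0,0],[4.8,0,0,0,0,0]],
])

```text
time_s: 39.0
position: [0.4706, 0.3448, 0.1837]
tool_rot: [[0.002, 0.001, 1.0], [0.001, 1.0, -0.001], [-1.0, 0.001, 0.002]]
ft_force: [-0.6, 0.2, 0.7]
grip_width: 0.0854
```

Emit:
arm_command([
  [[0,0,0,0,0,0],[0,0,0,0,0,0],[0,0,0,0,0,0],[0,0,0,0,0,0],[0,0,0,0,0,0]],
], jaw=1)

```text
time_s: 39.5
position: [0.4705, 0.3454, 0.1836]
tool_rot: [[0.002, -0.0, 1.0], [0.001, 1.0, 0.0], [-1.0, 0.001, 0.002]]
ft_force: [0.0, 0.7, 6.5]
grip_width: 0.0373
```

Emit:
arm_command([
  [[0,0,0,0,0,0],[-0.2,0,0,0,0,0],[-0.6,0,0,0,0,0],[-1.2,0,0,0,0,0],[-1.9,0,0,0,0,0],[-2.6,0,0,0,0,0],[-3.3,0,0,0,0,0],[-4,0,0,0,0,0],[-4.5,0,0,0,0,0],[-4.8,0,0,0,0,0]],
])

```text
time_s: 40.5
position: [0.4701, 0.345, 0.3037]
tool_rot: [[0.0, 0.0, 1.0], [0.0, 1.0, -0.0], [-1.0, 0.0, 0.0]]
ft_force: [0.6, -0.3, -4.8]
grip_width: 0.0371
```

Emit:
arm_command([
  [[0,-0.2,0,0,0,0],[0,-0.7,0,0,0,0],[0,-1.5,0,0,0,0],[0,-2.6,0,0,0,0],[0,-3.9,0,0,0,0],[0,-5.2,0,0,0,0],[0,-6.5,0,0,0,0],[0,-7.8,0.1,0,0,0],[0,-9.1,0.1,0,0,0],[0,-10.4,0.2,0,0,0]],
])

```text
time_s: 41.5
position: [0.474, 0.0831, 0.3019]
tool_rot: [[-0.002, 0.001, 1.0], [-0.0, 1.0, -0.001], [-1.0, -0.0, -0.002]]
ft_force: [0.8, 0.2, -5.9]
grip_width: 0.0373
```

Emit:
arm_command([
  [[0,-1.3,0,0,0,0],[0,-2.6,0.1,0,0,0],[0,-3.9,0.15,0,0,0],[0,-5.2,0.15,0,0,0],[0,-6.5,0.15,0,0,0],[0,-7.8,0.15,0,0,0],[0,-9,0.15,0,0,0],[0,-10.1,0.15,0,0,0],[0,-10.9,0.15,0,0,0],[0,-11.3,0.15,0,0,0]],
])

```text
time_s: 42.5
position: [0.4778, -0.1993, 0.3017]
tool_rot: [[-0.002, 0.002, 1.0], [0.001, 1.0, -0.002], [-1.0, 0.001, -0.002]]
ft_force: [-0.3, -0.1, -4.8]
grip_width: 0.0369
```

Emit:
arm_command([
  [[0,-0.18,0,0,0,0],[0,-0.18,0,0,0,0],[0,-0.18,0,0,0,0],[0,-0.18,0,0,0,0]],
])

```text
time_s: 42.9
position: [0.4788, -0.2011, 0.3026]
tool_rot: [[0.0, -0.001, 1.0], [0.0, 1.0, 0.001], [-1.0, 0.0, 0.0]]
ft_force: [0.2, 0.7, -5.8]
grip_width: 0.0369
```

Emit:
arm_command([
  [[0.2,0,0,0,0,0],[0.7,0,0,0,0,0],[1.4,0,0,0,0,0],[2.2,0,0,0,0,0],[3,0,0,0,0,0],[3.7,0,0,0,0,0],[4.2,0,0,0,0,0],[4.5,0,0,0,0,0],[4.63,0,0,0,0,0],[4.65,0,0,0,0,0]],
])

```text
time_s: 43.9
position: [0.4789, -0.2018, 0.1864]
tool_rot: [[0.0, -0.0, 1.0], [-0.0, 1.0, 0.0], [-1.0, -0.0, 0.0]]
ft_force: [-0.2, -0.5, -4.8]
grip_width: 0.0371
```

Emit:
arm_command([
  [[0,0,0,0,0,0],[0.03,0,0,0,0,0],[0.05,0,0,0,0,0],[0.05,0,0,0,0,0]],
])

```text
time_s: 44.3
position: [0.4791, -0.202, 0.1857]
tool_rot: [[0.001, 0.0, 1.0], [-0.001, 1.0, -0.0], [-1.0, -0.001, 0.001]]
ft_force: [0.4, 0.4, -1.4]
grip_width: 0.0373
```

Touching. I'll release, rise, and move aside towards the tray for a last look.

Emit:
arm_command([
  [[0.03,0,0,0,0,0],[0.03,0,0,0,0,0],[0.03,0,0,0,0,0],[0.03,0,0,0,0,0],[-0.5,0,0,0,0,0],[-1.3,0,0,0,0,0],[-2.3,0,0,0,0,0],[-3.3,0,0,0,0,0],[-4.2,0,0,0,0,0],[-4.8,0,0,0,0,0]],
], jaw=0)

```text
time_s: 45.3
position: [0.479, -0.202, 0.3069]
tool_rot: [[0.002, 0.0, 1.0], [-0.001, 1.0, -0.0], [-1.0, -0.001, 0.002]]
ft_force: [0.6, -0.7, 0.1]
grip_width: 0.0857
```

Emit:
arm_command([
  [[0,0.8,0,0,0,0],[0,2.3,0,0,0,0],[0,4,0,0,0,0],[0,5.7,0,0,0,0],[0,7.4,0,0,0,0],[0,9.1,0,0,0,0],[0,10.8,0,0,0,0],[0,12.5,0,0,0,0],[0,14.2,0,0,0,0],[0,15.5,0,0,0,0]],
])

```text
time_s: 46.3
position: [0.4784, 0.1879, 0.3053]
tool_rot: [[0.0, -0.001, 1.0], [0.0, 1.0, 0.001], [-1.0, 0.0, 0.0]]
ft_force: [0.1, -0.1, 0.0]
grip_width: 0.0854
```

Emit:
arm_command([
  [[0,1.2,0,0,0,0],[0,2.4,0,0,0,0],[0,3.2,0,0,0,0],[0,3.6,0,0,0,0],[0,3.6,0,0,0,0],[0,3.6,0,0,0,0]],
])

```text
time_s: 46.9
position: [0.479, 0.2749, 0.3051]
tool_rot: [[-0.0, 0.0, 1.0], [-0.0, 1.0, -0.0], [-1.0, -0.0, -0.0]]
ft_force: [-0.4, 0.2, -0.0]
grip_width: 0.0856
```

Run:
```python
from h import *
import cv2
A=get_image("top")["img"];B=get_image("scene")["img"]
a=A[175:265,135:435]; b=B[140:240,145:455]
a=cv2.resize(a,None,fx=2.6,fy=2.6,interpolation=2);b=cv2.resize(b,(780,252),interpolation=2)
cv2.imwrite("pics/p7.png",np.vstack([a,b])[:,:,::-1])
# shift of the cap colours between the first and the present pictures
for n,im in(("top",A),("scene",B)):
    o=cv2.imread(f"pics/{n}0.png")[:,:,::-1]
    for nm,p in(("green",(.479,-.2,.2)),("red",(.481,-.356,.19))):
        u,v=px(n,p).astype(int); t=o[v-9:v+10,u-11:u+12].copy(); w=im[v-17:v+18,u-19:u+20].copy()
        r=cv2.matchTemplate(w,t,cv2.TM_CCOEFF_NORMED); _,m,_,l=cv2.minMaxLoc(r); print(n,nm,"shift px",l[0]-8,l[1]-8,round(m,3))
s=sensors.observe();print(s["position"],s["ft_force"])
```

```text
top green shift px 1 0 0.961
top red shift px 0 0 0.975
scene green shift px 0 0 0.981
scene red shift px 1 0 0.982
[0.47903755 0.27465325 0.30521462] [-0.65048461  0.1936594  -0.17258621]
```

View pics/p7.png

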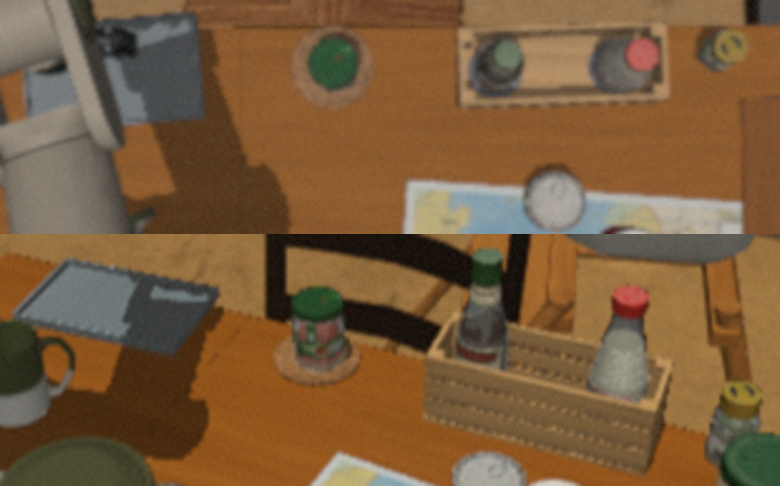

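The final picture shows both bottles upright in the crate, caps at top crop (507,53) and (641,53), which matches the start. The jar stands on the coaster at (333,62), and the tin and spice jar are unmoved. One numeric check of the jar's lid before handing in.

Run:
```python
from h import *
import cv2
for n,(x,y) in (("top",(262,199)),("scene",(271,166))):
    im=get_image(n)["img"][y-14:y+15,x-18:x+19].astype(int); m=(im[...,1]>im[...,0]+12)
    if n=="scene": m[20:]=0
    k,l,st,c=cv2.connectedComponentsWithStats(m.astype(np.uint8)); i=1+st[1:,4].argmax()
    u,v=(st[i,0]+(st[i,2]-1)/2+x-18, c[i,1]+y-14)
    print(n,st[i],u,v,atz(n,u,v,.087))
```

```text
top [ 10   5  18  19 264] 262.5 198.77651515151516 [0.48037288 0.00538364]
scene [  8   9  20  11 182] 270.5 166.5989010989011 [0.4829733  0.00739599]
```

```bash
python3 -c "
from rig import workorder,sensors
print(workorder.close_job()); print(sensors.observe()['time_s'])"
```

```text
the job is handed in; nothing more can be done
None
the job is handed in; nothing more can be done
```

I finished the task in the required order and handed it in at about 47 s of the 128 s allowed. The green and then the red bottle went onto the tray, the jar went onto the coaster, and then the red and green bottles went back to their spots in the crate.

- **Bottles:** both stand upright in the crate. Their caps show a shift of at most 1 pixel (about 3 mm) from the first pictures in both cameras.
- **Jar:** it stands upright on the coaster. The two cameras put its lid about 1 to 3 mm from the coaster's centre, against a limit of 15 mm.
- **Bystanders:** the tin and the spice jar look unmoved in the last picture.
- **Robot:** the gripper is open and clear of everything, with no force on the tool beyond sensor noise.
- **Small disagreement:** the grey felt spots measured 3 to 6 mm to the right (−y) of where I gripped the bottles. I put each bottle back about 2 mm towards its felt spot, well inside the 15 mm limit.

No check failed. The hand-in reported no verdict.

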